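# Set the tap selector and start the test

### The arm

A 6-joint arm with a two-finger parallel gripper is mounted at the origin on the work surface. World frame = base frame: x ahead of the robot, y to its left, z up, the work surface at z = 0. Lengths are in mm, angles in rad, forces in N, time in s.
With the tool pointing down it reaches from about 350 to 875 mm from the base axis. Payload 4.2 kg.
Tool frame: the origin (TCP) lies at the very end of the fingers, on their centre line; the grasp point (between the pads) lies 19 mm behind it; z points along the fingers, y is the line along which they close (so a half turn about z gives the same grasp; the last joint's range is limited). The gripper opens to 85 mm and grips with 20 to 120 N. Pads are 22 mm wide; open, the fingers measure 114 mm over their backs; the gripper's body (76 mm by 85 mm) begins 54 mm behind the grasp point. The pads swing forward as they close: fully open they stand 13 mm farther back than shut.
Start: joints at [-0.955, 0.385, 0.008, 0, -1.194, -0.259], TCP at [218.313, -585.61, 231.312] pointing down, gripper open.
Joint ranges: [-3.14, 3.14], [-1.21, 2.06], [-1.07, 1.41], [-3.16, 2.05], [-2.99, -0.16], [-3.1, 3.1]. Speed limits (rad/s): [2.79, 2.79, 3.14, 3.14, 3.14, 3.14].

### API

Orientations are given as a unit quaternion [x, y, z, w].
In Python, from bench import arm gives the robot as it stands.
- The arm moves only by the tool servo_tool, never from a script. Its argument "rows" is a list that holds one entry, the list of rows, each a list of 7 numbers: the finger opening in mm, from 0 to 85.4, then the shift along the tool's x, y, z in mm, then the turn, a rotation vector about the tool's x, y, z in rad. A call has 1 to 10 rows; each row is the pose to reach, as a shift and turn from the pose commanded when the call began, along the tool's axes at that moment; what a row does not reach only later rows make up. A row lasts 1/8 s, in which the tool goes at most 62.5 mm and 10.7 degrees, less where a joint would pass 70% of its speed; a pose out of reach is approached as far as the arm can. A call with a gripper value outside its range is refused whole. The fingers move at their own pace and stop on an object; the grip force is fixed at half the most. Time passes only in rows, so rows that repeat a pose let the fingers close. It gives the time, the measured TCP pose, the force, the opening and the grip force at its end, in the units of the state.
- arm.read_state(): the state, without advancing time (a new reading comes with each control period).
- arm.get_image(name): name is "side" or "top" or "wrist"; returns the picture (384x512x3 uint8, red, green, blue); there is no depth.
- arm.camera_params(name): a dict with "intrinsics" (3x3 intrinsics, pixels), "R" (3x3) and "t" (3): a world point X has camera coordinates R X + t. Camera axes: x right, y down, z forward; pixel columns grow to the right and rows downward; lengths in mm; the calibration is good to about 2 mm. A picture is of the moment at which its call begins: read the wrist's pose just before it. camera_params takes no time and is no camera call; for the wrist camera it gives the pose at the moment of the call.
- arm.job_done(): hands the job in; it is judged then, once.
The state is a dict: "clock": time; "joints": joint angles; "joint_vel": joint speeds; "joint_efforts": joint torques, N m; "position": TCP position; "ee_rot": TCP orientation; "contact_force": force on the tool from outside, world axes, zero at the start; "wrist_torque": the same for the moment, N m; "gripper_width": finger opening in mm; "grasp_force": force on a finger pad.
Only numpy, scipy, OpenCV 4.12 (cv2) and the standard library are available. Lean on these libraries where they do the work, as an engineer would, in place of code of your own. Each camera call takes 0.05 s, during which the arm holds its last target. There are 200 camera calls.

### The job

On the transformer test bench, push the black arm of the tap selector round with a fingertip, gently and without gripping it, until its white tip stands centred over the red stud. Then press the green button on the yellow-topped switch box all the way down and let it come up again. Leave the arm on the red stud, and lift or shift nothing else on the bench.

Things in the scene. Friction and masses are not known exactly. Their poses are not given: they have to be found in the camera images.
- selector: Tap selector fixed to the bench: an aluminium case with a grey top, 220 x 270 mm, 34 mm high. Its origin is on the bench under the case, 15 mm on the +x side of the case's middle; x points from the pivot towards the middle of the fan of four studs. Fixed, does not move.
- pivot (a point): Centre of the arm's pivot, 60 mm above the bench. The hub round it is 34 mm across and reaches to 76 mm.
- pointer_tip (a point): The point of the selector arm that must stand over a stud, in its white tip: 110 mm from the pivot axis and 59 mm above the bench. The arm is a straight black bar from the hub to 108 mm from the axis, 12 mm wide, from 50 to 68 mm above the bench, with a white line on top. It swings level about the pivot with light friction (about 1.5 N at its end) and stays where it is left.
- pointer (a joint): Angle of the selector arm, rad: 0 when it points along the selector's x axis, growing anticlockwise seen from above, stops at -1.3 and +1.3. It starts within 0.15 of 0.
- stud_red: The red stud, the one to choose: a fixed round contact with a red cap 24 mm across, 10 mm high, standing on the selector (its top 44 mm above the bench, below the arm, which passes freely over it). Origin at the centre of its foot. The four studs stand 110 mm from the pivot axis, at -0.95, -0.45, 0.45 and 0.95 rad, the colours in any order.
- stud_yellow: The yellow stud, same size, not to be chosen.
- stud_blue: The blue stud, same size, not to be chosen.
- stud_white: The white stud, same size, not to be chosen.
- test_button (a joint): Travel of the green button, m: 0 when up, 0.006 when fully down, which takes about 5 N; it springs back.
- test_button_top (a point): Centre of the top of the green round push button, 32 mm across, pressed straight down. It stands on a grey box with a yellow top, 85 x 85 mm and 40 mm high, fixed to the bench, to the left or to the right of the selector (a cream meter of the same footprint, 50 mm high, stands on the other side).
- solder_spool: Loose spool of silvery solder with blue flanges, 42 mm across, 42 mm high, standing on a rear corner of the selector. Leave alone. Origin under its centre.
- copper_spool: Loose spool of copper wire with black flanges, 42 mm across, 48 mm high, standing on the other rear corner of the selector. Leave alone. Origin under its centre.
- tape_roll: Loose yellow tape roll lying flat, 90 mm across, 18 mm high. Leave alone.
- transformer: Loose yellow transformer, 50 x 90 x 76 mm. Leave alone.
- screwdriver: Loose orange screwdriver, 170 mm long, lying. Leave alone.
- cup: Loose clear cup, 68 mm across, 75 mm high. Leave alone.
- pliers: Loose red-handled pliers, about 165 mm long, lying. Leave alone.

How it is judged:
By the outcome, as a careful person would: the job done as asked, in the order asked, and still so for the second after the job is handed in, with the robot touching nothing.
It also fails if it takes over 45 s, if anything falls off the work surface, if the arm or the gripper's body presses on something with over 40 N, if the wrist force passes 120 N, or if a joint passes its speed limit or range.

## Working session

There is one attempt and no reset: what is moved stays moved. The work goes in short steps, Python scripts to look and compute and a tool call to move; the robot and the scene stay as the last step left them, time stands still between calls to the robot, and variables do not carry over. Pictures are saved under pics/ and viewed, at most 10 in all, crops included, and the job is handed in when it is done.

Besides the shell and the picture viewer there is one more tool, called after ">>>" as name(argument=value, ...), one argument or row to a line, values as JSON. servo_tool: Moves the arm, as the interface text tells. Its arguments: {"type":"object","properties":{"rows":{"type":"array"}},"required":["rows"]}

```bash
mkdir -p pics; cat > h.py <<'E'
import numpy as np, cv2, json
from bench import arm
def snap(n,f):
    P=arm.camera_params(n); im=arm.get_image(n); cv2.imwrite(f'pics/{f}.png',im[:,:,::-1])
    json.dump({k:np.asarray(P[k]).tolist() for k in("intrinsics","R","t")},open(f'pics/{f}.json','w')); return im
def ray(f,u,v):
    P=json.load(open(f'pics/{f}.json')); K,R,t=[np.array(P[k]) for k in("intrinsics","R","t")]
    return -R.T@t, R.T@np.linalg.solve(K,[u,v,1])
def atz(f,u,v,z):
    c,d=ray(f,u,v); return c+d*(z-c[2])/d[2]
def tri(*o):
    A=0;b=0
    for f,u,v in o:
        c,d=ray(f,u,v); d=d/np.linalg.norm(d); M=np.eye(3)-np.outer(d,d); A=A+M; b=b+M@c
    return np.linalg.solve(A,b)
E
python3 - <<'E'
from h import *
a=snap('top','top1');b=snap('side','side1')
for n,i in(('top1',a),('side1',b)): cv2.imwrite(f'pics/{n}b.png',cv2.resize(i[:,:,::-1],(800,600),interpolation=cv2.INTER_CUBIC))
print(arm.read_state())
E
```

```text
{'clock': 0.1, 'joints': array([-9.55372059e-01,  3.85458986e-01,  6.77067784e-03, -4.16038997e-04,
       -1.19400785e+00, -2.58598208e-01]), 'joint_vel': array([-0.00031746, -0.00163734,  0.00332009,  0.00304366,  0.00138533,
       -0.00059679]), 'joint_efforts': array([-2.13497360e-04, -3.93319166e+01,  1.88929385e+01,  4.19796646e+00,
       -2.57912776e-03,  9.83949434e-06]), 'position': array([ 218.14284229, -585.1407596 ,  230.34947523]), 'ee_rot': array([-1.77392430e-01,  9.84139719e-01,  9.42476354e-04, -2.26852652e-04]), 'contact_force': array([-0.82043354,  0.27208919, -0.76441826]), 'wrist_torque': array([-0.03663358, -0.00288211,  0.01264098]), 'grasp_force': 0.0, 'gripper_width': 85.35592378911639}
```

View pics/top1b.png

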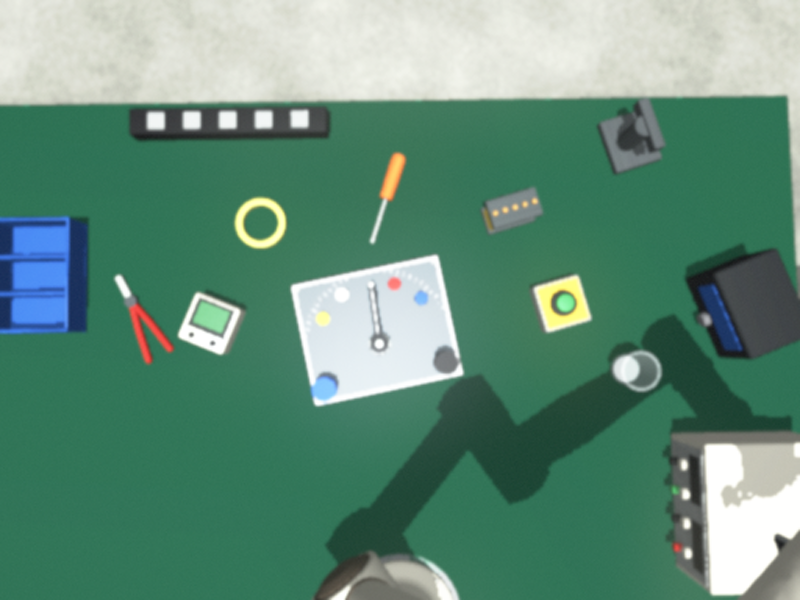

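View pics/side1b.png

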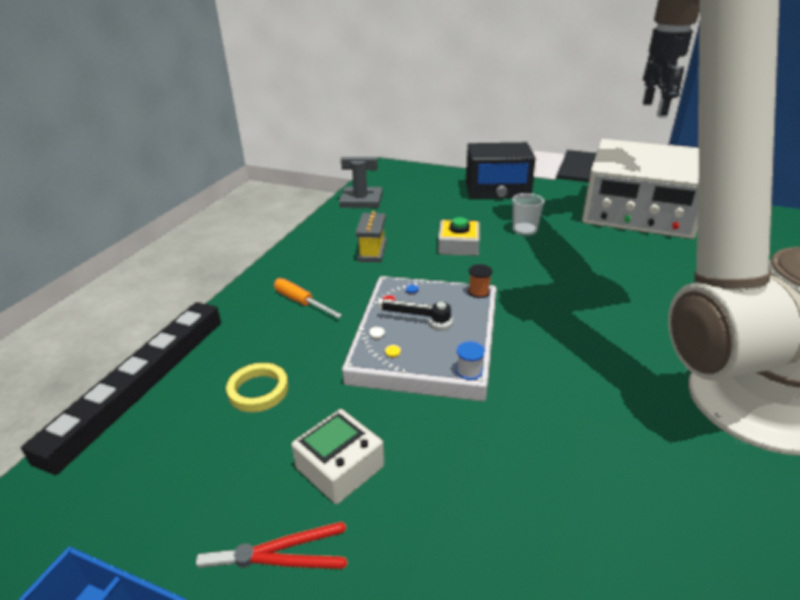

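The top view shows (in the 800 px picture) the hub at (379,343), arm tip (371,285), red stud (394,284), blue (421,298), white (342,295), yellow (323,319) and the button at (565,302). The side view shows the hub at (440,312), blue stud (412,289) and button (460,223).

```bash
python3 - <<'E'
from h import *
s=.64; np.set_printoptions(precision=1,suppress=True)
T=lambda u,v,z:atz('top1',u*s,v*s,z)
piv=T(379,343,76);tip=T(371,285,68);print('piv',piv,'tip',tip)
S={}
for n,u,v in(('y',323,319),('w',342,295),('r',394,284),('b',421,298)):
    S[n]=T(u,v,44); d=S[n]-piv; print(n,S[n],np.hypot(*d[:2]),np.arctan2(d[1],d[0]))
d=tip-piv;print('arm',np.hypot(*d[:2]),np.arctan2(d[1],d[0]))
print('btn',T(565,302,50),tri(('top1',565*s,302*s),('side1',460*s,223*s)))
print('hub tri',tri(('top1',379*s,343*s),('side1',440*s,308*s)),'blue',tri(('top1',421*s,298*s),('side1',412*s,289*s)))
print('black spool',T(446,358,80),'box corners',[T(*p,40) for p in((532,288),(578,276),(591,319),(545,331))])
E
```

```text
piv [491.9  29.7  76. ] tip [593.2  42.5  68. ]
y [535.7 129.2  44. ] 108.70004677250024 1.1561736341148745
w [578.  95.  44.] 108.07945841713631 0.6487756087306299
r [596.5   2.   44. ] 108.15292908835418 -0.25889430817173953
b [570.8 -45.8  44. ] 109.16101003592593 -0.763664873051847
arm 102.07806141764485 0.12560911010815293
btn [ 559.8 -301.1   50. ] [ 558.2 -300.8   52.9]
hub tri [492.   29.9  66.6] blue [570.9 -46.1  38.8]
black spool [464.6 -85.1  80. ] box corners [array([ 586.3, -245.4,   40. ]), array([ 606.8, -328.7,   40. ]), array([ 529.2, -349.6,   40. ]), array([ 508.9, -266.6,   40. ])]
```

>>> servo_tool(
  rows=[
    [[0,-57,50,8,0,0,0.06],[0,-114,100,16,0,0,0.12],[0,-171,150,24,0,0,0.18],[0,-228,200,32,0,0,0.24],[0,-285,250,40,0,0,0.3],[0,-342,300,48,0,0,0.36],[0,-399,350,56,0,0,0.42],[0,-456,400,64,0,0,0.48],[0,-513,450,72,0,0,0.54],[0,-568,503,80,0,0,0.6]],
  ],
)

```text
clock: 1.35
position: [512.5, -35.8, 165.4]
ee_rot: [0.122, 0.993, -0.0, -0.0]
contact_force: [0.3, -1.1, 0.7]
gripper_width: 0.0
grasp_force: 0.0
```

```bash
cat >> h.py <<'E'
from scipy.spatial.transform import Rotation as Ro
def to(x,y,z,yaw=None):
    s=arm.read_state(); R=Ro.from_quat(s['ee_rot']); d=R.inv().apply(np.array([x,y,z])-s['position'])
    Y=R.as_matrix()[:,1]; a=np.degrees(np.arctan2(Y[1],Y[0]))
    print('clk',round(s['clock'],2),'pos',s['position'].round(1),'yaw_y deg',a.round(2),'shift',d.round(1),'turn z' ,None if yaw is None else round(np.radians(a-yaw),3),'F',s['contact_force'].round(1))
E
python3 - <<'E'
from h import *
to(575,85,150,75.4)
print(arm.read_state()['ee_rot'])
E
```

```text
clk 1.35 pos [512.5 -35.8 165.4] yaw_y deg 75.97 shift [-31.4 132.4  15.4] turn z 0.01 F [ 0.3 -1.1  0.7]
[ 1.22128603e-01  9.92514279e-01 -3.96883399e-05 -9.43682784e-05]
```

>>> servo_tool(
  rows=[
    [[0,-12,50,6,0,0,0.01],[0,-24,100,12,0,0,0.01],[0,-30,125,14,0,0,0.01],[0,-30,125,14,0,0,0.01],[0,-30,125,14,0,0,0.01]],
  ],
)

```text
clock: 1.98
position: [570.5, 75.3, 151.6]
ee_rot: [0.127, 0.992, -0.0, -0.001]
contact_force: [-0.3, 0.4, -0.6]
gripper_width: 0.0
grasp_force: 0.0
```

```bash
python3 - <<'E'
from h import *
to(575,85,54,75.4)
a=snap('wrist','w1'); cv2.imwrite('pics/w1b.png',cv2.resize(a[:,:,::-1],(800,600),interpolation=cv2.INTER_CUBIC))
E
```

```text
clk 1.98 pos [570.5  75.3 151.6] yaw_y deg 75.44 shift [-2.  10.6 97.6] turn z 0.001 F [-0.3  0.4 -0.6]
```

View pics/w1b.png

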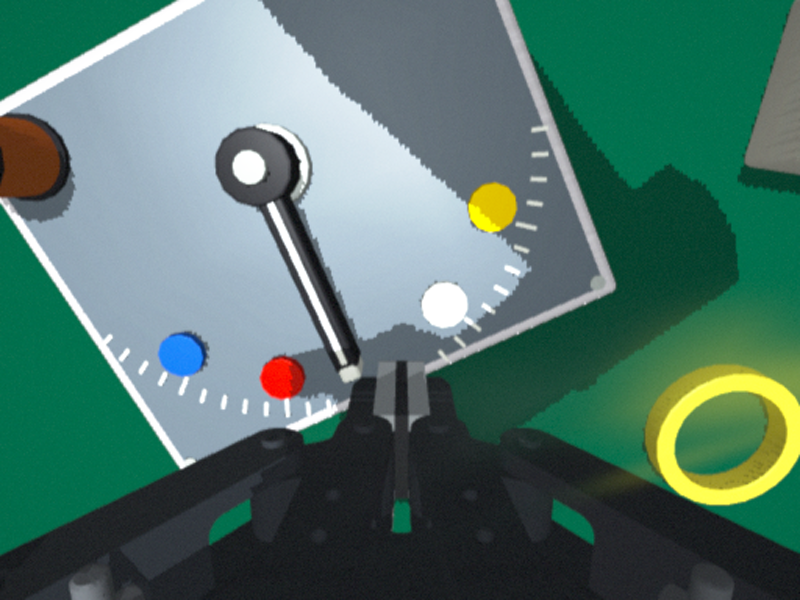

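The wrist view shows the hub at (250,167), the white tip at (349,370), red stud (283,377), blue (182,354), white (444,305), yellow (492,207); fingertips shut at (402,375).

```bash
python3 - <<'E'
from h import *
s=.64; np.set_printoptions(precision=1,suppress=True)
T=lambda u,v,z:atz('w1',u*s,v*s,z)
piv=T(252,167,76);print('piv',piv)
for n,u,v,z in(('y',492,207,44),('w',444,305,44),('r',283,377,44),('b',182,354,44),('tip',349,366,66)):
    p=T(u,v,z); d=p-piv; print(n,p,np.hypot(*d[:2]),np.arctan2(d[1],d[0]))
z=152
print('finger edges',[T(u,v,z) for u,v in((378,362),(428,362),(350,385),(455,385))])
print(tri(('w1',182*s,354*s),('top1',421*s,298*s)),tri(('w1',283*s,377*s),('top1',394*s,284*s)),tri(('w1',250*s,167*s),('top1',379*s,343*s)))
E
```

```text
piv [491.4  32.3  76. ]
y [536.5 130.4  44. ] 107.99749836212015 1.140016440166182
w [578.8  96.4  44. ] 108.44141248392326 0.6328091251932725
r [596.    4.2  44. ] 108.35244510198096 -0.2622716277857439
b [570.2 -43.2  44. ] 109.12647507019165 -0.7636424977554273
tip [590.6  44.6  66. ] 100.0182216277901 0.12340321857569947
finger edges [array([559.5,  71.4, 152. ]), array([563.3,  85.9, 152. ]), array([564.6,  61.2, 152. ]), array([572.7,  92.1, 152. ])]
[571.3 -46.   39. ] [597.2   2.3  39.5] [491.3  29.9  70.8]
```

>>> servo_tool(
  rows=[
    [[0,-3,3.5,20,0,0,0],[0,-3,3.5,45,0,0,0],[0,-3,3.5,70,0,0,0],[0,-3,3.5,88,0,0,0],[0,-3,3.5,97,0,0,0],[0,-3,3.5,97,0,0,0],[0,-3,3.5,97,0,0,0]],
  ],
)

```text
clock: 2.9
position: [575.6, 78.8, 55.8]
ee_rot: [0.126, 0.992, 0.0, 0.001]
contact_force: [0.2, -0.2, -0.5]
gripper_width: -0.1
grasp_force: 0.0
```

```bash
python3 - <<'E'
from h import *
to(577,56,54,75.1);to(580,39,54);to(580,24,54)
E
```

```text
clk 2.9 pos [575.6  78.8  55.8] yaw_y deg 75.48 shift [ -7.1 -21.7   1.7] turn z 0.007 F [ 0.2 -0.2 -0.5]
clk 2.9 pos [575.6  78.8  55.8] yaw_y deg 75.48 shift [-14.3 -37.5   1.7] turn z None F [ 0.2 -0.2 -0.5]
clk 2.9 pos [575.6  78.8  55.8] yaw_y deg 75.48 shift [-18.  -52.    1.7] turn z None F [ 0.2 -0.2 -0.5]
```

>>> servo_tool(
  rows=[
    [[0,-4,-10,0,0,0,0],[0,-7,-17,1,0,0,0],[0,-9,-22,1,0,0,0],[0,-11,-27,1,0,0,0],[0,-13,-32,1,0,0,0],[0,-14,-36,1,0,0,0],[0,-15,-39,1,0,0,0],[0,-16,-42,1,0,0,0],[0,-17,-44,1,0,0,0],[0,-17,-44,1,0,0,0]],
  ],
)

```text
clock: 4.15
position: [580.4, 31.7, 53.6]
ee_rot: [0.126, 0.992, -0.0, -0.0]
contact_force: [-0.2, -0.0, 0.6]
gripper_width: -0.0
grasp_force: 0.1
```

```bash
python3 - <<'E'
from h import *
to(580,24,54)
a=snap('wrist','w2'); cv2.imwrite('pics/w2b.png',cv2.resize(a[:,:,::-1],(800,600),interpolation=cv2.INTER_CUBIC))
E
```

```text
clk 4.15 pos [580.4  31.7  53.6] yaw_y deg 75.49 shift [-1.5 -7.6 -0.4] turn z None F [-0.2 -0.   0.6]
```

View pics/w2b.png

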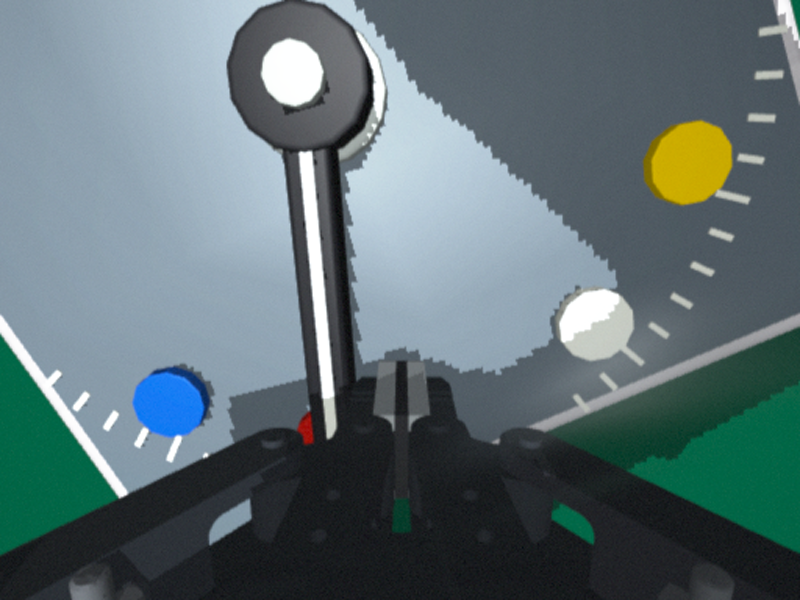

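The arm's white line now runs from (309,200) to (323,400), with red stud partly showing at (307,428); the finger's back touches the bar.

```bash
python3 - <<'E'
from h import *
s=.64; np.set_printoptions(precision=2,suppress=True)
T=lambda u,v,z:atz('w2',u*s,v*s,z)
a,b=T(307,170,68),T(324.5,415,68); d=b-a; print('arm angle line',np.arctan2(d[1],d[0]),a,b)
h=T(293,73,76); d=b-h;print('hub',h,np.arctan2(d[1],d[0]))
for u,v in((596,324),(171,403),(688,163)): print(T(u,v,44),np.arctan2(*(T(u,v,44)-h)[[1,0]]))
E
```

```text
arm angle line -0.228248227816739 [511.21  26.2   68.  ] [575.6   11.24  68.  ]
hub [491.12  30.75  76.  ] -0.22693812114915843
[578.04  96.06  44.  ] 0.6444197231430131
[570.05 -43.35  44.  ] -0.7538737292966534
[536.16 129.28  44.  ] 1.1421088012207259
```

>>> servo_tool(
  rows=[
    [[0,0,-1,0,0,0,0],[0,0,-2,0,0,0,0],[0,0,-2.5,0,0,0,0],[0,0,-2.5,0,0,0,0],[0,0,-2.5,0,0,0,0],[0,0,-2.5,0,0,0,0]],
  ],
)

```text
clock: 4.95
position: [580.0, 29.7, 53.8]
ee_rot: [0.126, 0.992, 0.0, 0.0]
contact_force: [1.4, 2.0, -0.6]
gripper_width: -0.2
grasp_force: 0.8
```

```bash
python3 - <<'E'
from h import *
to(580,24,54)
a=snap('wrist','w3'); cv2.imwrite('pics/w3b.png',cv2.resize(a[:300,100:300,::-1],None,fx=2,fy=2,interpolation=cv2.INTER_CUBIC))
E
```

```text
clk 4.95 pos [580.   29.7  53.8] yaw_y deg 75.5 shift [-1.4 -5.5 -0.2] turn z None F [ 1.4  2.  -0.6]
```

View pics/w3b.png

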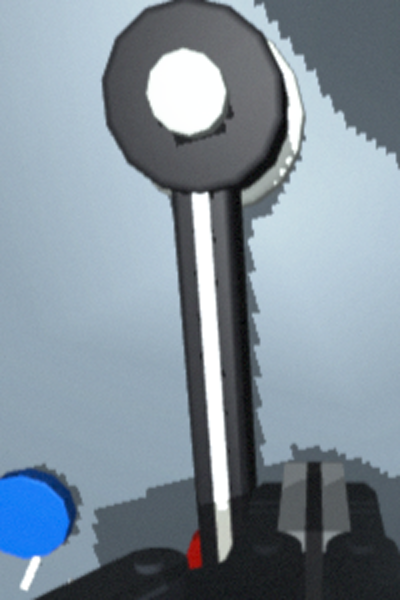

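The white line runs from (201,200) to (222,525) in the crop, hub top at (186,91).

```bash
python3 - <<'E'
from h import *
np.set_printoptions(precision=3,suppress=True)
T=lambda u,v,z:atz('w3',100+u/2,v/2,z)
a,b=T(201,200,68),T(222,525,68); d=b-a; print(np.arctan2(d[1],d[0]),a,b)
h=T(187,91,76); d=b-h;print('hub',h,np.arctan2(d[1],d[0]))
E
```

```text
-0.23143453310656875 [508.153  26.549  68.   ] [574.298  10.961  68.   ]
hub [490.879  30.751  76.   ] -0.2329306813214752
```

>>> servo_tool(
  rows=[
    [[0,0,-1,0,0,0,0],[0,0,-1.7,0,0,0,0],[0,0,-2.2,0,0,0,0],[0,0,-2.2,0,0,0,0],[0,0,-2.2,0,0,0,0]],
  ],
)

```text
clock: 5.62
position: [579.3, 27.5, 53.9]
ee_rot: [0.126, 0.992, 0.0, 0.0]
contact_force: [2.2, 0.8, 0.3]
gripper_width: -0.2
grasp_force: 0.7
```

>>> servo_tool(
  rows=[
    [[0,0,5,0,0,0,0],[0,0,15,0,0,0,0],[0,0,25,0,0,0,0],[0,0,30,-10,0,0,0],[0,0,38,-55,0,0,0],[0,-10,42,-98,0,0,0],[0,-20,42,-110,0,0,0],[0,-20,42,-110,0,0,0],[0,-20,42,-110,0,0,0]],
  ],
)

```text
clock: 6.75
position: [608.1, 63.1, 162.9]
ee_rot: [0.126, 0.992, -0.0, -0.001]
contact_force: [-0.1, 0.1, 0.4]
gripper_width: 0.1
grasp_force: 0.0
```

```bash
python3 - <<'E'
from h import *
to(580,29,54)
a=snap('wrist','w4'); cv2.imwrite('pics/w4b.png',cv2.resize(a[60:300,60:360,::-1],None,fx=2.5,fy=2.5,interpolation=cv2.INTER_CUBIC))
E
```

```text
clk 6.75 pos [608.1  63.1 162.9] yaw_y deg 75.48 shift [ 18.4 -39.9 108.9] turn z None F [-0.1  0.1  0.4]
```

View pics/w4b.png

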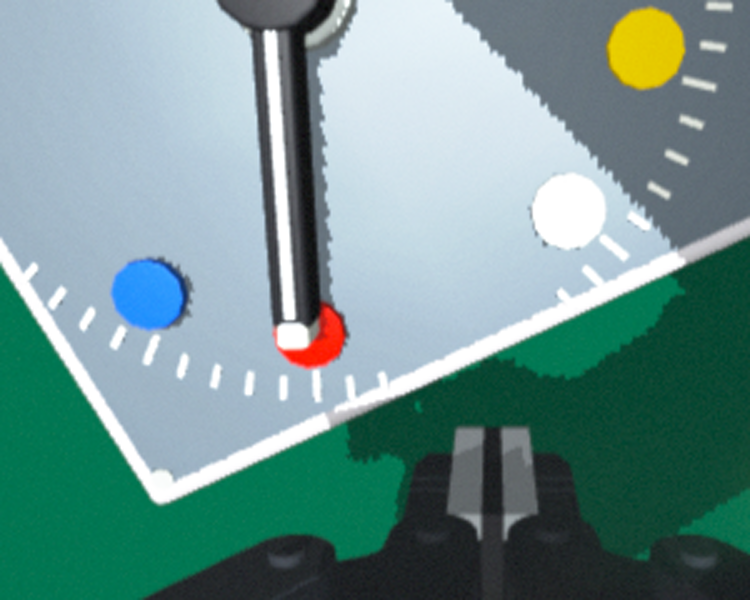

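In the crop the white tip's top is at (293,335), the red stud's circle centred about (309,330), blue (149,294), white (569,211), yellow (646,49), arm line (270,45)–(291,318).

```bash
python3 - <<'E'
from h import *
np.set_printoptions(precision=3,suppress=True)
T=lambda u,v,z:atz('w4',60+u/2.5,60+v/2.5,z)
S={'r':(T(309,330,44),-.45),'b':(T(149,294,44),-.95),'w':(T(569,211,44),.45),'y':(T(646,49,44),.95)}
from scipy.optimize import least_squares
f=lambda p:np.concatenate([p[:2]+110*np.array([np.cos(p[2]+a),np.sin(p[2]+a)])-s[:2] for s,a in S.values()])
r=least_squares(f,[491,31,.19]);print(r.x,r.fun)
a,b=T(270,45,68),T(291.5,318,68);d=b-a;c=b[:2]-r.x[:2]
print('line',np.arctan2(d[1],d[0]),'from piv',np.arctan2(c[1],c[0]),'want',r.x[2]-.45)
t=T(293,335,68);print('tip',t,'red fit',r.x[:2]+110*np.array([np.cos(r.x[2]-.45),np.sin(r.x[2]-.45)]),S['r'][0])
E
```

```text
[490.579  31.513   0.19 ] [ 1.097 -0.55  -0.546 -0.743 -0.168  0.455 -0.383  0.837]
line -0.2414953160736593 from piv -0.25339420963193093 want -0.26044851549978015
tip [591.249   5.56   68.   ] red fit [596.87    3.187] [595.773   3.737  44.   ]
```

>>> servo_tool(
  rows=[
    [[0,-5,-20,-10,0,0,0],[0,-10,-40,-20,0,0,0],[0,-15,-60,-30,0,0,0],[0,-15,-60,-30,0,0,0],[0,-15,-60,-30,0,0,0],[0,-15,-60,-30,0,0,0]],
  ],
)

```text
clock: 7.55
position: [608.4, 1.5, 193.4]
ee_rot: [0.126, 0.992, -0.0, -0.0]
contact_force: [0.1, -0.0, -0.4]
gripper_width: 0.1
grasp_force: 0.0
```

```bash
python3 - <<'E'
from h import *
to(580,29,54)
a=snap('wrist','w5'); cv2.imwrite('pics/w5b.png',cv2.resize(a[40:280,110:410,::-1],None,fx=2.5,fy=2.5,interpolation=cv2.INTER_CUBIC))
E
```

```text
clk 7.55 pos [608.4   1.5 193.4] yaw_y deg 75.51 shift [ 34.3  19.6 139.4] turn z None F [ 0.1 -0.  -0.4]
```

View pics/w5b.png

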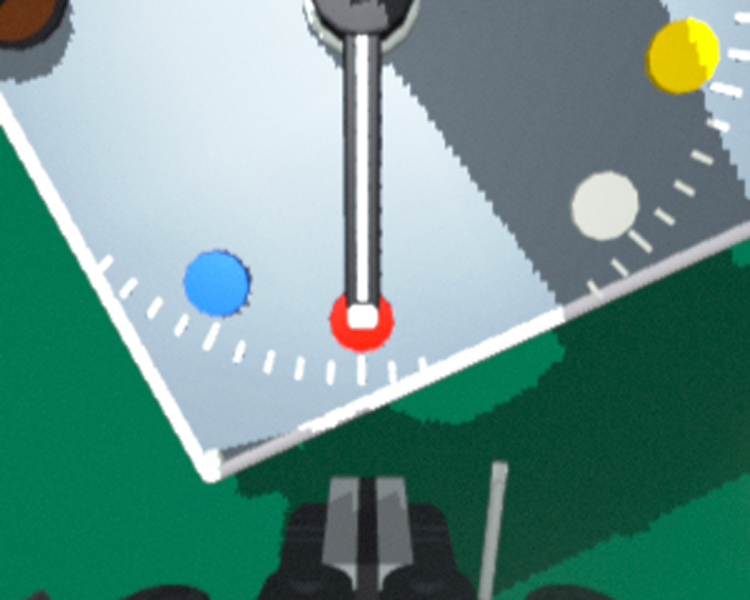

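The tip's top (362,316) sits centred on the red stud (361,320), in line with its tick at (361,370): the arm is placed. On to the button.

>>> servo_tool(
  rows=[
    [[0,-9,-55,0,0,0,0],[0,-18,-110,0,0,0,0],[0,-27,-165,10,0,0,0],[0,-36,-220,20,0,0,0],[0,-43,-270,30,0,0,0],[0,-48,-298,33,0,0,0],[0,-48,-298,33,0,0,0],[0,-48,-298,33,0,0,0],[0,-48,-298,33,0,0,0]],
  ],
)

```text
clock: 8.72
position: [580.9, -298.0, 161.0]
ee_rot: [0.125, 0.992, 0.0, 0.0]
contact_force: [1.2, 0.6, -0.3]
gripper_width: 0.4
grasp_force: 0.0
```

```bash
python3 - <<'E'
from h import *
to(559,-300.5,58)
a=snap('wrist','w6'); cv2.imwrite('pics/w6b.png',cv2.resize(a[:,:,::-1],(800,600),interpolation=cv2.INTER_CUBIC))
E
```

```text
clk 8.72 pos [ 580.9 -298.   161. ] yaw_y deg 75.59 shift [ 20.6  -7.9 103. ] turn z None F [ 1.2  0.6 -0.3]
```

View pics/w6b.png

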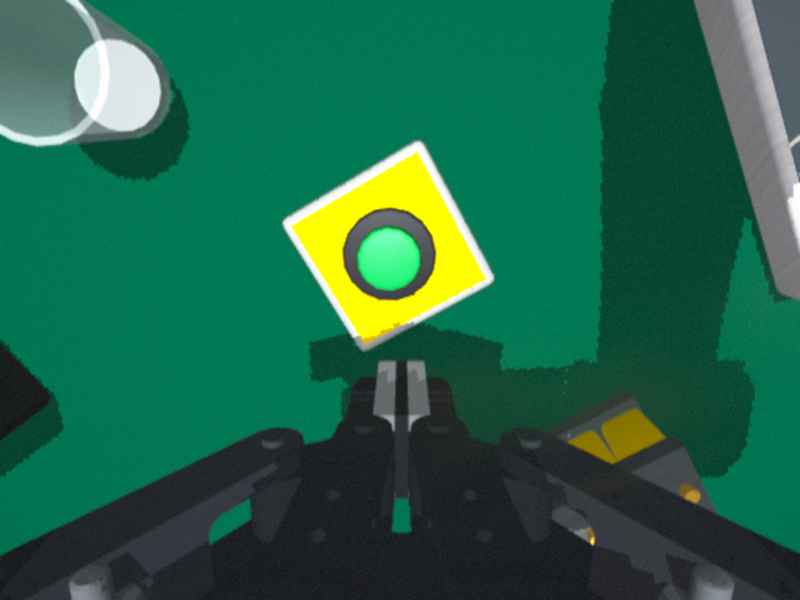

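The button shows at (389,259) and the box corners at (420,142), (493,278), (365,349), (286,222).

```bash
python3 - <<'E'
from h import *
np.set_printoptions(precision=1,suppress=True); s=.64
print(atz('w6',389*s,259*s,55),tri(('w6',389*s,259*s),('top1',565*s,302*s)),tri(('w6',389*s,259*s),('side1',460*s,222*s)),np.mean([atz('w6',u*s,v*s,40) for u,v in((420,142),(493,278),(365,349),(286,222))],0))
p=atz('w6',389*s,259*s,55); to(p[0],p[1],65)
E
```

```text
[ 558.9 -298.    55. ] [ 558.7 -298.    59.9] [ 557.3 -298.1   57. ] [ 557.5 -296.9   40. ]
clk 8.78 pos [ 580.9 -298.   161.1] yaw_y deg 75.59 shift [21.4 -5.4 96.1] turn z None F [-0.4  1.3 -0.3]
```

>>> servo_tool(
  rows=[
    [[0,12,-3,30,0,0,0],[0,22,-5.5,60,0,0,0],[0,22,-5.5,85,0,0,0],[0,22,-5.5,95,0,0,0],[0,22,-5.5,97,0,0,0],[0,22,-5.5,99,0,0,0],[0,22,-5.5,101,0,0,0],[0,22,-5.5,101,0,0,0]],
  ],
)

```text
clock: 9.78
position: [558.7, -299.2, 60.8]
ee_rot: [0.126, 0.992, -0.0, 0.001]
contact_force: [0.5, -0.0, 0.9]
gripper_width: 0.3
grasp_force: 1.1
```

>>> servo_tool(
  rows=[
    [[0,0,0,1,0,0,0],[0,0,0,2,0,0,0],[0,0,0,3,0,0,0],[0,0,0,3,0,0,0],[0,0,0,3,0,0,0]],
  ],
)

```text
clock: 10.4
position: [558.6, -299.2, 57.2]
ee_rot: [0.126, 0.992, -0.0, 0.001]
contact_force: [3.0, 0.9, 5.1]
gripper_width: -0.0
grasp_force: 2.1
```

>>> servo_tool(
  rows=[
    [[0,0,0,1,0,0,0],[0,0,0,2,0,0,0],[0,0,0,2,0,0,0],[0,0,0,2,0,0,0]],
  ],
)

```text
clock: 10.9
position: [558.6, -299.2, 56.1]
ee_rot: [0.126, 0.992, -0.0, 0.001]
contact_force: [2.2, 2.1, 8.5]
gripper_width: -0.0
grasp_force: 4.4
```

>>> servo_tool(
  rows=[
    [[0,0,0,1,0,0,0],[0,0,0,2,0,0,0],[0,0,0,2,0,0,0],[0,0,0,2,0,0,0]],
  ],
)

```text
clock: 11.4
position: [558.6, -299.3, 55.9]
ee_rot: [0.126, 0.992, -0.001, 0.001]
contact_force: [-1.1, 4.7, 16.8]
gripper_width: -0.4
grasp_force: 8.4
```

The travel has bottomed out (z holds at 55.9 while the force climbs to 17 N), so I lift off.

>>> servo_tool(
  rows=[
    [[0,0,0,-3,0,0,0],[0,0,0,-8,0,0,0],[0,0,0,-15,0,0,0],[0,0,0,-40,0,0,0],[0,0,0,-80,0,0,0],[0,0,0,-120,0,0,0],[0,0,0,-120,0,0,0],[0,0,0,-120,0,0,0]],
  ],
)

```text
clock: 12.4
position: [556.1, -298.6, 171.2]
ee_rot: [0.127, 0.992, 0.001, -0.002]
contact_force: [-0.7, -0.3, -0.6]
gripper_width: 0.3
grasp_force: 0.0
```

```bash
python3 - <<'E'
from h import *
to(558,-298,62)
a=snap('top','top2'); cv2.imwrite('pics/top2b.png',cv2.resize(a[130:300,150:400,::-1],None,fx=3.2,fy=3.2,interpolation=cv2.INTER_CUBIC))
E
```

```text
clk 12.4 pos [ 556.1 -298.6  171.2] yaw_y deg 75.45 shift [ -2.1   0.9 109.2] turn z None F [-0.7 -0.3 -0.6]
```

View pics/top2b.png

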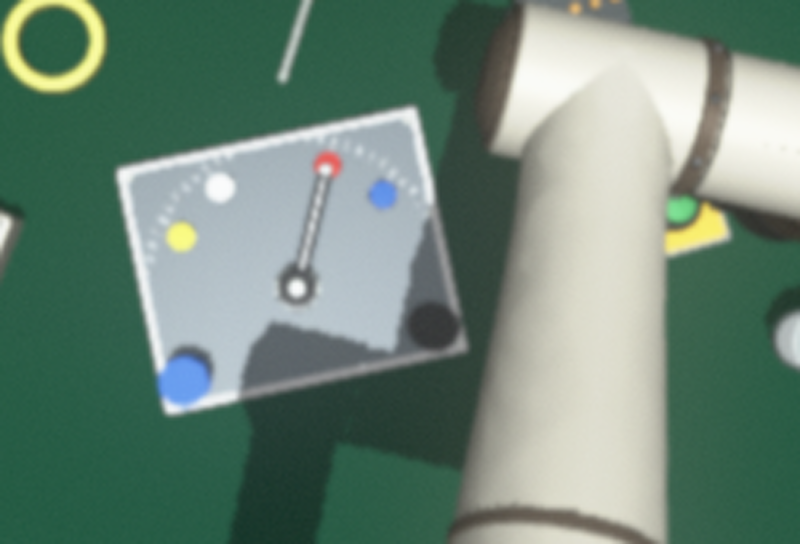

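The arm's white tip stands on the red stud at (327,167), the spools are where they were, and the robot is clear.

```bash
python3 -c "
from bench import arm
print(arm.job_done())"
```

```text
the job is handed in; nothing more can be done
None
```

The selector arm's white tip is centred on the red stud, the green button was pressed to its stop (about 17 N) and released, no other object was touched, and the job was handed in at about 12.5 s.

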